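Fit a bonding band clamp on a barbed stub and tighten it snug

ROBOT

A 6-joint arm with a two-finger parallel gripper is mounted at the origin on a cart in front of the work surface, level with it; the furniture and walls round the work are solid. World frame = base frame: x ahead of the robot, y to its left, z up, the work surface at z = 0. Lengths are in mm, angles in rad, forces in N, time in s.
With the tool pointing down it reaches from about 400 to 925 mm from the base axis. Payload 12.5 kg.
Tool frame: the origin (TCP) lies on the mounting face of the last link; the fingertips stand 190 mm ahead of it and the grasp point (between the pads) lies 171 mm ahead of it (r.finger_overhang is the distance from the TCP to the fingertips, in mm); z points along the fingers, y is the line along which they close (so a half turn about z gives the same grasp; the last joint's range is limited). The gripper opens to 95 mm and grips with 3 to 60 N. Pads are 20 mm wide; open, the fingers measure 119 mm over their backs; the gripper's body (75 mm by 180 mm) begins 59 mm behind the grasp point.
Start: joints at [-1.296, 0.491, 1.559, -0, 1.092, -0.106], TCP at [232.308, -580.222, 404.761] pointing down, gripper open.
Joint ranges: [-3.1, 3.1], [-0.84, 2.19], [0.05, 2.79], [-1.13, 4.28], [0.06, 2.93], [-2.69, 2.69]. Speed limits (rad/s): [2.22, 2.22, 2.79, 3.14, 3.14, 3.14].

INTERFACE

Orientations are given as a unit quaternion [w, x, y, z].
In Python, from cell import r, kin, status, imaging gives the robot as it stands. Calls block until the motion is done:
- r.move_pose(position, orientation): joint-space move of the TCP to a pose.
- r.servo_line(position, rotation=None, feed=150, until_force=None): straight line of the TCP; rotation=None keeps the orientation; feed is the mean speed in mm/s. With until_force (N) it stops when the force on the tool has changed by that much, and returns True; else False.
- r.move_j(angles): joint-space move.
- r.command_gripper(opening, force=None): finger opening in mm; force is the grip in N (None keeps the last); returns when the fingers have stopped.
- r.sleep(seconds).
- kin.solve_ik(position, orientation): joint angles nearest the present ones, or None.
- status.sense(): the state.
- imaging.get_image(name): name is "scene" or "top"; returns the picture (420x560x3 uint8, blue, green, red); there is no depth.
- imaging.camera_model(name): a dict with "K" (3x3 intrinsics, pixels), "T" (4x4, takes a point from camera to world coordinates). Camera axes: x right, y down, z forward; pixel columns grow to the right and rows downward; lengths in mm; the calibration is good to about 2 mm. A picture is of the moment at which its call begins. camera_model takes no time and is no camera call.
A pose or a line that the arm cannot do raises r.PlanningError and nothing moves.
- r.finish_job(): hands the job in; it is judged then, once.
The state is a dict: "time": time; "qpos": joint angles; "qd": joint speeds; "tau": joint torques, N m; "tcp_pos": TCP position; "orientation": TCP orientation; "wrist_force": force on the tool from outside, world axes, zero at the start; "wrist_torque": the same for the moment, N m; "grip_width": finger opening in mm; "gripper_force": force on a finger pad.
Only numpy, scipy, OpenCV 4.12 (cv2) and the standard library are available. Lean on these libraries where they do the work, as an engineer would, in place of code of your own. Each camera call takes 0.05 s, during which the arm holds its last target. There are 200 camera calls.

TASK

Take the steel bonding clamp from its stand by the copper lug and slide it over the barbed brass stub of the water manifold, lug upright, pressing gently until it is fully home against the shoulder, then lower it so that it hangs on the stub with its housing and ear dropped behind the lips of the two side arms. Turn its blue thumb key clockwise (seen from above) until the band grips snugly, clearly stiffer than free turning but not forced, since the stub wall is thin. Let go, with the clamp still home and upright, and leave the other things on the bench where they are.

Things in the scene. Friction and masses are not known exactly. Their poses are not given: they have to be found in the camera images.
- clamp: Loose steel worm-drive band clamp, 0.2 kg, upright in a stand. Origin: centre of its upper half ring; x along the ring's axis, +x roughly away from the robot, z up. Upper half 48 mm inside, 53 outside, 14 wide, sides straight below it. Screw housing at y 28 to 46, z -8 to 14 mm; ear at y -26 to -42, z -8 to 8. Hung home on the stub its origin is 7 mm before the shoulder, 2 mm below the axis.
- lug_grip (a point): Grip point in the clamp's copper lug, an upright bar 10 x 10 mm, 50 mm above and 2 mm to the -y side of the clamp's origin, axes as the clamp's. The lug rises 14 mm above and reaches 23 mm below this point. Free room for fingers that close along the clamp's x; along y only 25 mm on the key's side.
- key_grip (a point): Point on the blue thumb key's axis, 10 mm below its top: an upright plate 22 mm along its x, 7 mm thick along its y, 26 mm high, z up; 37 mm to the +y side of the clamp's origin, 48 mm above it. Clockwise from above tightens (draws the lower band up 4.5 mm per rad). On the stub the band bears after 1.5 to 2.4 rad, not known beforehand. It stays where it is let go.
- shoe: Lower half of the clamp's band, drawn up by the key. Origin: centre of its arc (48 mm inside), 3 to 6 mm below the clamp's origin at the start; axes as the clamp's. Turning the key freely takes about 0.28 N m; once the band bears, 0.0045 N m more per newton of band force: under 0.35 N m is not yet snug, about 0.45 is well snug, over 0.65 is too much.
- stub: Fixed level brass stub, two barbs. Origin on its axis, 90 mm above the bench, at the shoulder face; +x points into the shoulder, roughly away from the robot; z up. From its tapered tip (32 mm across) at x = -52 mm to 0; barb crests 45.6 mm across at x = -28 and -38; land 44 mm across from -22 to 0. Slide the clamp on with its origin 2 to 3 mm above the axis, then lower it about 4.5 mm.
- manifold: Fixed water manifold under the stub. Origin on the bench below the shoulder face, axes as the stub's. Shoulder disc 54 mm across; block behind at x 26 to 66 mm, y +-23, 108 high. Level arms at y = +-36 mm, 10 wide, tops 78.3 mm up, go under the clamp's housing and ear: a back stop (face at x = 0, up to 91 mm) and a front lip (x -15.5 to -19.5, top 82.5 mm up) keep the clamp from turning.
- stand: Fixed grey stand of the clamp. Origin on the bench below the clamp's origin (which is 58 mm up), axes as the clamp's at the start; 60 x 110 mm. The clamp's housing and ear rest in two slots 9 mm deep: lift it straight up 40 mm or more to be clear.
- driver_blue: Blue precision screwdriver, 150 mm, loose bystander on the blue mat.
- caliper: Caliper, 180 mm, loose bystander on the blue mat.
- orange_tape: Roll of orange tape, 68 mm across, 19 mm high, loose bystander.
- black_cap: Black screw cap, 23 mm, loose bystander.
- usb_stick: Red memory stick, 46 mm, loose bystander.

How it is judged:
By the outcome, as a careful person would: the job done as asked, in the order asked, and still so for the second after the job is handed in, with the robot touching nothing.
It also fails if it takes over 72 s, if anything falls off the work surface, if the arm or the gripper's body presses on something with over 40 N, if the wrist force passes 120 N, or if a joint passes its speed limit or range.

## Working session

There is one attempt and no reset: what is moved stays moved. The work goes in short steps, each a Python script; the robot and the scene stay as the last script left them, time stands still between calls to the robot, and variables do not carry over. Pictures are saved under pics/ and viewed, at most 10 in all, crops included, and the job is handed in when it is done.

```bash
ls; mkdir -p pics
python3 - <<'E'
from cell import r,kin,status,imaging
import cv2,numpy as np
for n in("scene","top"):
    cv2.imwrite(f"pics/{n}0.png",imaging.get_image(n)); m=imaging.camera_model(n); print(n,np.round(m["K"],1).tolist(),np.round(m["T"],3).tolist())
s=status.sense();print(s)
E
```

```text
pics
scene [[456.0, 0.0, 281.4], [0.0, 456.0, 212.6], [0.0, 0.0, 1.0]] [[0.5, -0.387, 0.775, -239.019], [-0.866, -0.228, 0.445, -422.709], [0.004, -0.893, -0.449, 556.411], [0.0, 0.0, 0.0, 1.0]]
top [[425.9, 0.0, 283.8], [0.0, 425.9, 209.5], [0.0, 0.0, 1.0]] [[-0.019, -0.979, 0.203, 329.972], [-1.0, 0.018, -0.004, 19.862], [-0.0, -0.203, -0.979, 1177.326], [0.0, 0.0, 0.0, 1.0]]
{'time': 0.1, 'qpos': array([-1.29562834e+00,  4.91472967e-01,  1.55937279e+00,  3.36800789e-06,
        1.09168206e+00, -1.05587484e-01]), 'qd': array([ 0.00168648, -0.00178008, -0.00336688, -0.00075847, -0.0011791 ,
        0.00110835]), 'tau': array([ 2.15694767e-03, -6.13626409e+01, -2.58605844e+01,  6.94001396e-02,
        4.70396876e-02, -5.15996419e-05]), 'tcp_pos': array([ 232.28526045, -580.20370786,  404.24185769]), 'orientation': array([-4.66028442e-04,  9.81932866e-01,  1.89229037e-01, -3.81102236e-05]), 'wrist_force': array([-0.40798191,  0.36209727, -0.72665126]), 'wrist_torque': array([0.00343443, 0.02747437, 0.06658445]), 'gripper_force': 0.0, 'grip_width': 95.02428337797299}
```

View pics/scene0.png

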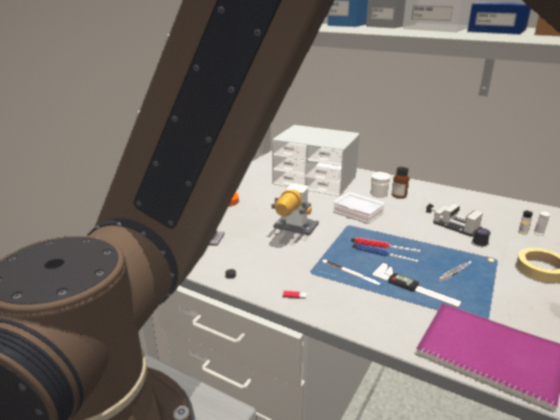

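View pics/top0.png

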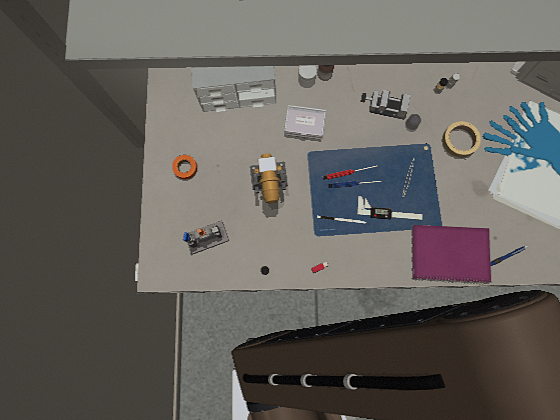

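The scene view has the manifold at (293,205) and the stand partly hidden at (215,238) by the arm. The top view shows the manifold at (268,178) and the clamp stand at (205,237). I'll enlarge the top view, and move the arm aside for a clear scene view.

Run:
```python
from cell import r,kin,status,imaging
import cv2,numpy as np
q=np.array([-1.296,0.491,1.559,0,1.092,-0.106]); q[0]=-0.2
a=cv2.imread("pics/top0.png")
r.move_j(list(q)); b=imaging.get_image("scene"); cv2.imwrite("pics/scene1.png",b)
c1=cv2.resize(a[145:265,170:300],(520,480),interpolation=cv2.INTER_CUBIC)
cv2.imwrite("pics/crop1.png",c1)
print(status.sense()["time"])
```

```text
2.4667
```

View pics/crop1.png

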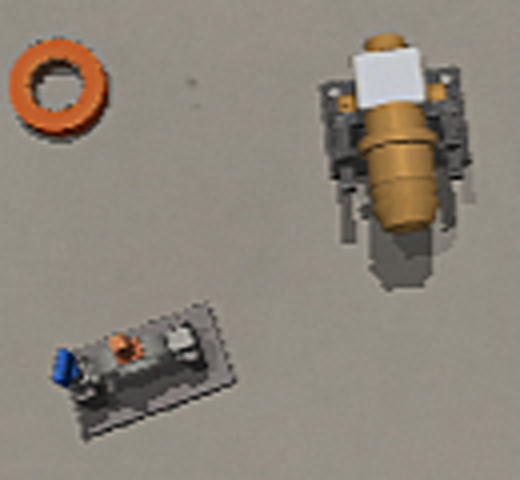

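View pics/scene1.png

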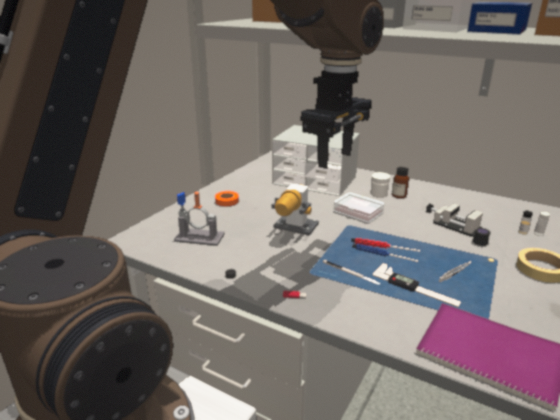

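The crop (4x, offset 170,145) shows the blue key at (63,367), the copper lug at (124,346), and the stand's corners at (207,303), (235,380) and (85,438). The shoulder edge is at row ≈145 and the stub tip at (407,230). In the scene view the key is at (181,200), the lug at (197,200) and the stub tip at about (281,208). Next I'll measure these by masks.

```bash
cat > h.py <<'E'
from cell import r,kin,status,imaging
import cv2,numpy as np
from scipy.spatial.transform import Rotation as R
CM={n:imaging.camera_model(n) for n in("scene","top")}
def ray(n,p):
    m=CM[n]; d=np.linalg.inv(m["K"])@[p[0],p[1],1.]; T=np.array(m["T"]); return T[:3,3],T[:3,:3]@(d/np.linalg.norm(d))
def plane(n,p,z):
    o,d=ray(n,p); return o+d*(z-o[2])/d[2]
def tri(pt,ps):
    (a,u),(b,v)=ray("top",pt),ray("scene",ps)
    s=np.linalg.lstsq(np.c_[u,-v],b-a,rcond=None)[0]; A=a+u*s[0];B=b+v*s[1]
    return (A+B)/2,np.linalg.norm(A-B)
def proj(n,P):
    m=CM[n];T=np.array(m["T"]); c=T[:3,:3].T@(np.asarray(P)-T[:3,3]); p=m["K"]@c; return p[:2]/p[2]
def mask(img,kind,box):
    h=cv2.cvtColor(img,cv2.COLOR_BGR2HSV).astype(int); H,S,V=h[...,0],h[...,1],h[...,2]
    m={"blue":(H>100)&(H<130)&(S>130),"copper":(H>=3)&(H<13)&(S>110)&(V>80),"brass":(H>=13)&(H<26)&(S>110)&(V>60)}[kind]
    k=np.zeros(m.shape,bool);x0,y0,x1,y1=box;k[y0:y1,x0:x1]=1; return m&k
def cen(m):
    n,l,s,c=cv2.connectedComponentsWithStats(m.astype(np.uint8)); i=1+np.argmax(s[1:,4]); return c[i],s[i]
def quat(yaw_close):  # tool down, closing axis (y) along world angle yaw_close
    y=np.array([np.cos(yaw_close),np.sin(yaw_close),0]);z=np.array([0,0,-1.]);x=np.cross(y,z)
    q=R.from_matrix(np.c_[x,y,z]).as_quat(); return [q[3],*q[:3]]
E
python3 - <<'E'
from h import *
t=cv2.imread("pics/top0.png");s=cv2.imread("pics/scene1.png")
for k,bt,bs in(("blue",(175,220,210,250),(170,185,192,215)),("copper",(190,220,215,245),(188,185,212,215))):
    ct,st=cen(mask(t,k,bt));cs,ss=cen(mask(s,k,bs)); print(k,ct,st,cs,ss,*tri(ct,cs))
# stub
for n,im,b in(("top",t,(255,150,290,210)),("scene",s,(265,180,315,225))):
    m=mask(im,"brass",b)
    if n=="top":
        for y in range(165,206):
            xs=np.where(m[y])[0]
            if len(xs): print(y,xs.min(),xs.max(),len(xs),np.round(plane("top",(xs.mean(),y),90)[:2],1))
    else:
        for y in range(180,225): print(y,''.join('#' if v else '.' for v in m[y,265:315]))
# stand corners
for p in((207,303),(235,380),(85,438)): print(plane("top",(170+p[0]/4-.4,145+p[1]/4-.4),12))
E
```

```text
blue [186.         236.69047619] [183 232   7  10  42] [180.64912281 197.80701754] [178 193   6  11  57] [486.32115239 266.11350983 105.32375848] 1.6446288289222017
copper [201.19230769 231.03846154] [197 229   9   6  26] [196.94339623 200.47169811] [195 192   6  16  53] [500.50014522 228.86675507 101.56908449] 2.324013459679877
166 277 281 5 [674.5  26.6]
167 277 280 4 [671.7  28. ]
168 277 281 5 [668.9  26.7]
169 255 281 9 [666.6  53.3]
170 255 258 4 [664.5  86.6]
171 255 273 13 [661.3  63.6]
172 255 275 18 [658.5  62.3]
173 262 275 14 [655.6  54.8]
174 261 276 16 [652.8  54.8]
175 261 275 15 [650.1  56.2]
176 261 275 15 [647.4  56.2]
177 261 276 16 [644.6  54.9]
178 262 278 17 [641.8  51. ]
179 261 279 19 [639.  51.]
180 260 278 12 [636.4  60.1]
181 259 278 19 [633.6  54.4]
182 260 278 18 [630.8  52.7]
183 262 277 16 [628.1  52.5]
184 260 277 18 [625.4  55.1]
185 262 278 17 [622.6  51.2]
186 262 278 17 [619.9  51.2]
187 262 278 17 [617.1  51.3]
188 262 277 16 [614.4  52.6]
189 262 278 17 [611.7  51.3]
190 263 278 16 [609.  50.]
191 262 278 17 [606.3  51.4]
192 263 278 16 [603.5  5
[... 2191 characters left out ...]
...........................
215 ..................................................
216 ..................................................
217 ..................................................
218 ..................................................
219 ..................................................
220 ..................................................
221 ..................................................
222 ..................................................
223 ..................................................
224 ..................................................
[544.51212413 189.89104166  12.        ]
[490.26232144 170.00456274  12.        ]
[452.231995   272.25219732  12.        ]
```

```bash
cat >> h.py <<'E'
def go(p,q=None,feed=100,corr=True,**k):
    p=np.array(p,float); hit=r.servo_line(p.tolist(),q,feed=feed,**k)
    return hit
def st(tag=""):
    s=status.sense(); print(tag,"t%.1f"%s["time"],"tcp",np.round(s["tcp_pos"],2),"F",np.round(s["wrist_force"],2),"M",np.round(s["wrist_torque"],3),"w%.1f gf%.1f q6 %.3f"%(s["grip_width"],s["gripper_force"],s["qpos"][5])); return s
E
python3 - <<'E'
from h import *
t=cv2.imread("pics/top0.png")
w=(t.min(2)>190); w[:150]=0;w[185:]=0;w[:,:250]=0;w[:,290:]=0
c,s=cen(w); b=plane("top",c,108); print("block",c,s,b)
m=mask(t,"brass",(258,181,282,200)); P=[]
for y in range(182,200):
    xs=np.where(m[y])[0]; P.append(plane("top",(xs.mean(),y),90)[:2])
P=np.array(P); print("stub mid",P.mean(0)); d=b[:2]-P.mean(0); print("yaw block",np.arctan2(d[1],d[0]),"dist",np.linalg.norm(d),"fit",np.polyfit(P[:,0],P[:,1],1)[0])
m=mask(t,"brass",(263,195,282,210)); ys=np.where(m)[0].max()+.5; print("tip low z74",plane("top",(271.5,ys),74),"shoulder top z117",plane("top",(269,181.8),117))
yaw=.355; L=np.array([500,229.]); q=quat(yaw)
print(kin.solve_ik([*L,380],q))
r.command_gripper(50,20)
r.move_pose([*L,380],q); st("above")
go([*L,300],feed=120); st("low")
for n in("top","scene"): cv2.imwrite(f"pics/a_{n}.png",imaging.get_image(n))
a=cv2.imread("pics/a_top.png")[200:270,160:250];b=cv2.imread("pics/a_scene.png")[160:250,150:240]
cv2.imwrite("pics/a.png",np.hstack([cv2.resize(a,(400,311),interpolation=2),cv2.resize(b,(311,311),interpolation=2)]))
E
```

```text
block [266.79792746 163.78756477] [259 157  17  15 193] [675.41854085  58.38621374 108.        ]
stub mid [607.65014432  50.73550737]
yaw block 0.11241891005164108 dist 68.19889204995198 fit 0.10334814175723334
tip low z74 [578.79162931  48.24772374  74.        ] shoulder top z117 [623.89905123  52.89199803 117.        ]
[ 3.09368264e-01  4.12589933e-01  1.77372130e+00 -4.44089210e-16
  9.55281420e-01 -4.56317361e-02]
above t4.6 tcp [500.62 228.37 380.12] F [0.38 0.03 0.56] M [-0.013 -0.131  0.01 ] w49.8 gf0.0 q6 -0.046
low t5.4 tcp [500.32 228.84 300.49] F [0.59 0.16 0.42] M [ 0.009 -0.09   0.012] w50.0 gf0.0 q6 -0.046
```

View pics/a.png

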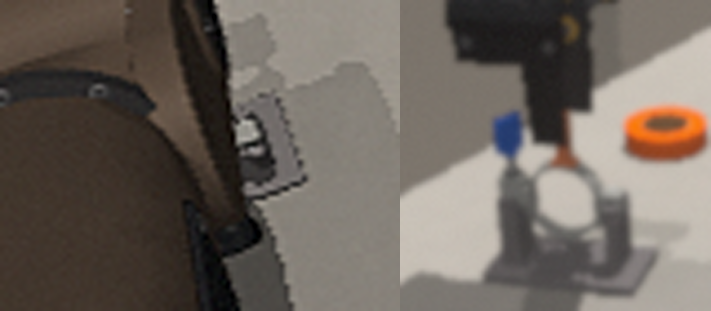

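The fingers straddle the copper lug (crop at ~(565,140)), with the key to the left and clear of them. So: grip and lift.

Run:
```python
from h import *
L=[500,229]
st(); h=go([*L,279],feed=60,until_force=8); st("down %s"%h)
r.command_gripper(5,30); r.sleep(.2); s=st("grip")
go([s["tcp_pos"][0],s["tcp_pos"][1],360],feed=80); st("up")
yaw=.108; a=np.array([np.cos(yaw),np.sin(yaw)]); n=np.array([-a[1],a[0]]); S=np.array([630,53.2])
lug=S+a*(-80)-2*n
q=quat(yaw); print(kin.solve_ik([*lug,330],q))
r.servo_line([*lug,330],q,feed=180); r.sleep(.3); st("front")
for n_ in("top","scene"): cv2.imwrite(f"pics/b_{n_}.png",imaging.get_image(n_))
b=cv2.imread("pics/b_scene.png")[140:260,200:340];cv2.imwrite("pics/b.png",cv2.resize(b,(700,600),interpolation=2))
```

```text
t5.5 tcp [500.17 228.95 300.78] F [ 0.4   0.43 -0.44] M [-0.013 -0.104 -0.019] w50.1 gf0.0 q6 -0.046
down False t6.0 tcp [500.03 229.03 278.61] F [0.15 0.68 0.19] M [-0.005 -0.102  0.024] w49.7 gf0.0 q6 -0.046
grip t6.9 tcp [500.02 229.   279.05] F [ 0.24 -0.46  1.05] M [-0.034 -0.061  0.027] w9.7 gf30.0 q6 -0.046
up t8.1 tcp [499.96 228.98 359.51] F [-0.27 -0.41 -1.92] M [-0.073 -0.151 -0.008] w10.2 gf30.0 q6 -0.046
[-4.24144588e-02  4.78811918e-01  1.82034191e+00 -4.44089210e-16
  8.42438825e-01 -1.50414459e-01]
front t9.6 tcp [550.6   43.05 330.07] F [-0.33 -0.19 -1.11] M [-0.034 -0.151  0.037] w9.7 gf30.0 q6 -0.150
```

View pics/b.png

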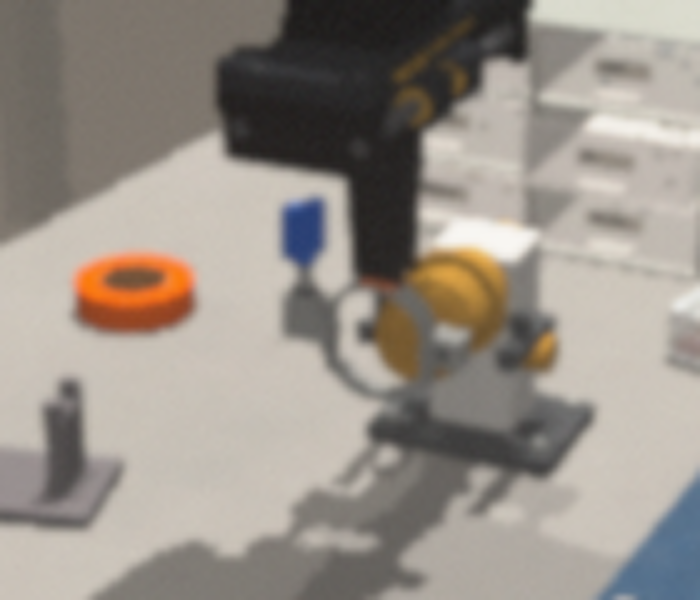

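Clamp is held upright in front of the stub: ring around (385,340) in the crop, stub tip just behind it. Next I'll lower it to insertion height, enter the taper and touch both sides to centre.

```bash
cat >> h.py <<'E'
yaw=.108; A=np.array([np.cos(yaw),np.sin(yaw)]); N=np.array([-A[1],A[0]]); S=np.array([630,53.2])
def P(x,y,z): return [*(S+A*x+N*(y-2)),z]      # x,y of clamp origin in stub frame, TCP z
def loc(s): d=s["tcp_pos"][:2]-S; return round(float(d@A),2),round(float(d@N)+2,2)
E
python3 - <<'E'
from h import *
go(P(-80,0,313.5),feed=60); st()
h=go(P(-50,0,313.5),feed=40,until_force=5); print("in",h,loc(st()))
if not h:
    ys=[]
    for sg in(1,-1):
        h=go(P(-50,6*sg,313.5),feed=12,until_force=3); y=loc(st("side"))[1]; ys.append(y); print(h,y); go(P(-50,0,313.5),feed=30)
    print("mid",np.mean(ys))
E
```

```text
t10.1 tcp [550.71  42.54 312.94] F [ 0.31 -0.12 -1.15] M [-0.035 -0.109 -0.012] w9.3 gf30.0 q6 -0.150
 t11.0 tcp [580.36  45.85 313.44] F [-0.52  0.95 -1.29] M [-0.044 -0.159 -0.01 ] w9.9 gf30.0 q6 -0.143
in False (-50.15, 0.05)
side t11.4 tcp [580.04  48.82 313.19] F [ 0.48 -1.35 -1.04] M [-0.463 -0.121 -0.008] w9.9 gf30.0 q6 -0.137
True 3.03
side t12.1 tcp [580.93  40.43 312.96] F [ 0.02  1.43 -1.59] M [ 0.229 -0.035 -0.002] w9.8 gf30.0 q6 -0.152
True -5.41
mid -1.1900000000000002
```

Run:
```python
from h import *
y0=-1.2
h=go(P(-38,y0,313.5),feed=25,until_force=5); print("in",h,loc(st()))
if not h:
    ys=[]
    for sg in(1,-1):
        h=go(P(-38,y0+4*sg,313.5),feed=8,until_force=3); y=loc(st("side"))[1]; ys.append(y); print(h,y); go(P(-38,y0,313.5),feed=20)
    print("mid",np.mean(ys)); st()
```

```text
t13.1 tcp [592.53  45.9  313.37] F [ 0.68 -0.12 -1.51] M [-0.055 -0.124 -0.005] w9.8 gf30.0 q6 -0.142
in False (-38.04, -1.22)
side t13.4 tcp [592.29  47.56 313.17] F [ 0.33 -1.57 -0.69] M [-0.51  -0.306  0.022] w10.0 gf30.0 q6 -0.138
True 0.46
side t14.1 tcp [592.68  43.77 312.95] F [ 0.47  2.03 -0.54] M [ 0.459 -0.196 -0.095] w9.8 gf30.0 q6 -0.145
True -3.35
mid -1.445
 t14.3 tcp [592.53  46.02 313.35] F [-0.3  -0.18 -1.78] M [-0.009 -0.114  0.043] w9.8 gf30.0 q6 -0.142
```

Run:
```python
from h import *
y0=-1.4
h=go(P(4,y0,313.5),feed=20,until_force=8); print("in",h,loc(st())); r.sleep(.2); print(loc(st("settle")))
```

```text
t15.8 tcp [624.41  49.2  312.83] F [-0.63 -0.   -1.58] M [-0.083 -0.052 -0.002] w9.8 gf30.0 q6 -0.135
in True (-5.98, -1.37)
settle t16.0 tcp [624.31  49.19 312.45] F [-0.7   0.31 -1.47] M [-0.068 -0.074  0.016] w9.9 gf30.0 q6 -0.135
(-6.09, -1.37)
```

Run:
```python
from h import *
y0=-1.4
h=go(P(4,y0,313.5),feed=8,until_force=8); print("in",h,loc(st()))
for n_ in("top","scene"): cv2.imwrite(f"pics/c_{n_}.png",imaging.get_image(n_))
b=cv2.imread("pics/c_scene.png")[150:250,240:340];cv2.imwrite("pics/c.png",cv2.resize(b,(600,600),interpolation=2))
```

```text
t16.5 tcp [625.19  49.28 311.9 ] F [ 0.25  0.61 -1.87] M [-0.075 -0.153  0.021] w10.1 gf30.0 q6 -0.134
in True (-5.2, -1.38)
```

View pics/c.png

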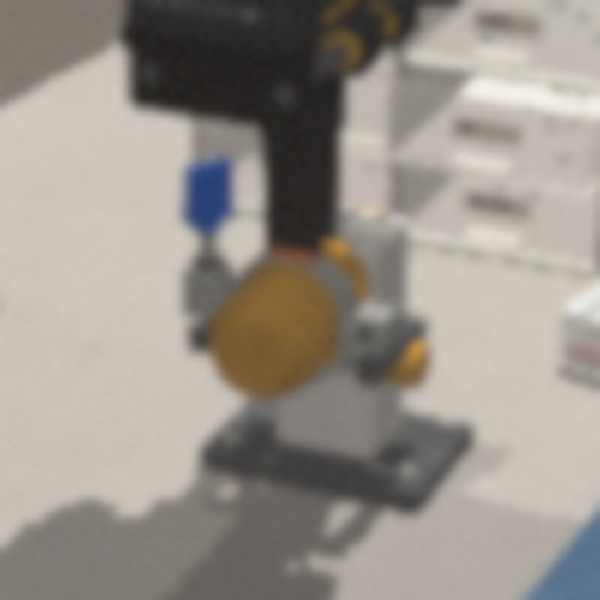

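The clamp sits on the land right at the shoulder: ring at (345,285) in the crop, with both barbs in front of it. Lowering it now.

Run:
```python
from h import *
s=st(); x,y=loc(s)
h=go(P(x,y,306),feed=12,until_force=6); print("low",h,loc(st())); r.sleep(.2); st("settle")
```

```text
t16.6 tcp [625.1   49.28 311.53] F [ 0.5   0.11 -1.69] M [-0.054 -0.092  0.005] w10.0 gf30.0 q6 -0.134
 t16.9 tcp [625.13  49.3  308.86] F [-0.04  0.19  5.84] M [-0.019  0.021  0.009] w9.7 gf30.0 q6 -0.134
low True (-5.27, -1.35)
settle t17.1 tcp [625.13  49.27 308.85] F [-0.56  0.59  6.04] M [0.011 0.014 0.07 ] w9.9 gf30.0 q6 -0.134
```

Seated height matches the hung height (origin ≈ 87.8). I'll push once more gently to confirm it's home, then release and look at the key.

Run:
```python
from h import *
s=st(); x,y=loc(s)
go(P(x,y,309.3),feed=5); s=st();
h=go(P(x+3,y,309.3),feed=6,until_force=8); print("home",h,loc(st()))
s=st(); x,y=loc(s)
r.command_gripper(40,30); st("open"); p=status.sense()["tcp_pos"]
go([p[0],p[1],400],feed=150)
q=list(status.sense()["qpos"]); q[0]-=.9; r.move_j(q); st("away")
for n_ in("top","scene"): cv2.imwrite(f"pics/d_{n_}.png",imaging.get_image(n_))
t=cv2.imread("pics/d_top.png");s=cv2.imread("pics/d_scene.png")
for k,bt,bs in(("blue",(240,160,275,200),(255,165,295,195)),("copper",(255,160,290,200),(270,165,320,205))):
    mt=mask(t,k,bt);ct,s1=cen(mt);cs,s2=cen(mask(s,k,bs)); print(k,ct,s1,cs,s2,*tri(ct,cs)); 
    if k=="blue":
        pts=np.argwhere(mt)[:,::-1].astype(np.float32);print(cv2.minAreaRect(pts))
a=t[150:210,240:300];b=s[160:240,250:330];cv2.imwrite("pics/d.png",np.hstack([cv2.resize(a,(400,400),interpolation=2),cv2.resize(b,(400,400),interpolation=2)]))
```

```text
t17.1 tcp [625.13  49.27 308.85] F [-0.56  0.59  6.04] M [0.011 0.014 0.07 ] w9.9 gf30.0 q6 -0.134
 t17.5 tcp [625.2   49.28 309.11] F [ 1.21 -0.3  -1.19] M [-0.024 -0.314  0.027] w10.1 gf30.0 q6 -0.134
 t17.9 tcp [626.42  49.39 308.86] F [-0.81 -0.67  4.16] M [-0.042  0.082  0.034] w9.9 gf30.0 q6 -0.134
home True (-3.97, -1.41)
 t17.9 tcp [626.42  49.39 308.86] F [-0.81 -0.67  4.16] M [-0.042  0.082  0.034] w9.9 gf30.0 q6 -0.134
open t18.6 tcp [626.25  49.4  308.3 ] F [-0.02 -0.15 -0.08] M [-0.004 -0.096  0.049] w40.0 gf0.0 q6 -0.134
away t21.3 tcp [ 428.53 -459.02  399.18] F [-0.33 -0.29 -1.44] M [-0.054 -0.003 -0.   ] w39.9 gf0.0 q6 -0.134
blue [254.64864865 182.24324324] [252 178   6  10  37] [274.02222222 182.64444444] [272 178   5  11  45] [618.28517575  89.43894913 133.84087473] 1.6068571272141345
((254.5, 182.5), (9.0, 5.0), 90.0)
copper [269.90909091 180.66666667] [267 177   7   9  33] [289.25     187.203125] [286 178   8  17  64] [623.16541713  50.80324666 128.77223671] 1.5033511915851154
```

View pics/d.png

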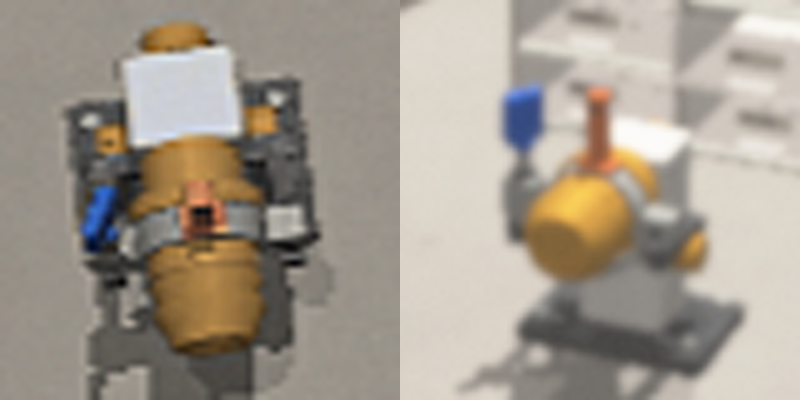

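The clamp hangs upright with its lug vertical: lug at crop (203,213) in the top view and (599,130) in the scene view. The key plate is at (100,215) in the top view, slightly rotated. Before tightening I'll regrip the lug and do a logged step push to confirm it's fully home.

Run:
```python
from h import *
q=list(status.sense()["qpos"]); q[0]+=.9; r.move_j(q)
p=np.array([626.3,49.4,400.]); 
go([*p[:2],309],quat(yaw),feed=150,until_force=8); st("down")
r.command_gripper(5,30); r.sleep(.15); s=st("grip"); x,y=loc(s); z=s["tcp_pos"][2]+.4
for i in range(1,13):
    go(P(x+.35*i,y,z),feed=8); r.sleep(.08); s=status.sense(); print(i,loc(s),np.round(s["tcp_pos"][2],2),np.round(s["wrist_force"],1),np.round(s["wrist_torque"][1],2))
    if -s["wrist_force"][0]>9: break
```

```text
down t24.1 tcp [626.58  49.14 309.76] F [0.18 0.18 0.44] M [-0.042 -0.116  0.012] w39.9 gf0.0 q6 -0.134
grip t24.9 tcp [624.35  49.21 309.44] F [-18.75  -3.59  14.13] M [-0.625  3.448  0.022] w9.6 gf30.0 q6 -0.134
1 (-6.77, -1.35) 309.5 [-8.6 -1.6  2.1] 1.55
2 (-6.59, -1.33) 309.51 [-10.7  -2.9   3.2] 1.93
```

It's firmly against the shoulder: stiff reaction from about x = -7.3, matching the expected -7. Now I'll relax the push, release, and work out the key's orientation from the images I have.

Run:
```python
from h import *
s=status.sense();z=s["tcp_pos"][2]
go(P(-7.5,-1.35,z),feed=8); r.sleep(.1); print(loc(st("relax")))
r.command_gripper(40,30); st("open"); p=status.sense()["tcp_pos"]; go([p[0],p[1],400],feed=200)
for f,b in(("top0",(181,229,192,244)),("d_top",(249,175,261,190)),("scene1",(175,190,187,212)),("d_scene",(268,175,281,197))):
    im=cv2.imread(f"pics/{f}.png").astype(int); x0,y0,x1,y1=b; e=im[y0:y1,x0:x1]; d=e[...,0]-e[...,2]; print(f,b)
    for row,v in zip(d,e[...,0]): print(' '.join('%4d'%a for a in row))
```

```text
relax t26.2 tcp [622.78  49.07 309.54] F [-3.93 -1.14  1.82] M [-0.17   0.759 -0.004] w9.4 gf30.0 q6 -0.135
(-7.62, -1.33)
open t26.9 tcp [622.93  49.06 309.51] F [-0.52  0.34  0.25] M [-0.014 -0.151  0.013] w39.9 gf0.0 q6 -0.135
top0 (181, 229, 192, 244)
 -17  -16  -17  -16  -17  -15  -16  -15  -15  -14  -15
 -15  -14  -16  -16  -15  -17  -15  -15  -14  -15  -16
 -14  -15  -18  -24  -30  -26  -19  -17  -15  -17  -11
 -14  -15  -22   20   87   53  -19  -19  -13   -9   -8
 -15  -15  -30   71  155  121   59    8   -6   -9   -7
 -15  -18  -29   86  142   97   55   39   -8   -7   -6
 -17  -22  -12   88  137   77   37   32   -2   -9   -6
 -17  -25   27  128  138   78   29   85   12  -16   -6
 -17  -28   34  130  126   72   39  100   60  -11   -9
 -18  -32   66  145  104   50   36  112   67   -5  -11
 -16  -23   93  155  101   45   50   40   12   -5  -13
 -17  -24   20   82   61   45   28   -1   -5  -10   -6
 -16  -19  -23  -16   11   50   14   -3   -6   -4   -4
 -15  -15  -17  -21  -22  -20  -10   -3   -2   -3   -3
 -14  -14  -15  -15  -17  -16  -14   -7   -6   -5   -7
d_top (249, 175, 26
[... 3014 characters left out ...]
   49   70   73   76   75   66   48   18   -8  -15
 -18  -12    7   38   64   73   74   72   58   30    6  -12  -18
 -16  -16   -4   19   46   62   70   69   46   12   -7  -17  -18
 -17  -18  -11    1   17   37   51   44   20   -3  -15  -18  -17
 -17  -18  -17  -12   -4    8   20   14   -3  -14  -18  -18  -18
 -16  -18  -17  -18  -16   -6    0   -4  -12  -17  -18  -17  -18
 -16  -16  -17  -18  -15  -10   -7   -8  -12  -16  -19  -18  -21
 -16  -17  -18  -17  -14   -8   -7   -8  -12  -14  -17  -19  -23
 -17  -17  -16  -14   -9   -6   -6   -5   -8  -12  -15  -17  -21
 -16  -17  -15  -12   -8   -5   -4   -5   -7   -9  -13  -16  -23
 -16  -16  -13  -10   -6   -7   -6   -6   -7   -8  -12  -20  -38
```

Top view: the key's top face runs from (255,178) to (253,184), so its long axis is at about -0.33 rad in world; the scene view is consistent with that. I'll grip across its thickness.

Run:
```python
from h import *
K=S+A*(-7.5)+N*(-1.35+37); print(K)
q=quat(-.33+np.pi/2); print(kin.solve_ik([*K,400],q))
r.command_gripper(26,10)
r.servo_line([*K,370],q,feed=150); z0=st("above")
h=go([*K,307.3],feed=60,until_force=8); st("down %s"%h)
r.command_gripper(2,10); r.sleep(.2); st("grip10")
```

```text
[618.70097793  87.83386493]
[ 3.53700610e-02  4.95299651e-01  1.56479670e+00 -4.44089210e-16
  1.08149631e+00 -1.20542627e+00]
above t29.3 tcp [618.73  87.76 370.11] F [-0.15  0.21 -0.28] M [ 0.099 -0.11   0.005] w26.4 gf0.0 q6 -1.204
down False t30.5 tcp [618.77  87.85 307.72] F [-0.02  0.22  0.46] M [ 0.063 -0.124 -0.014] w26.3 gf0.0 q6 -1.205
grip10 t31.1 tcp [618.71  87.92 307.4 ] F [-0.68  2.95  0.91] M [ 0.411 -0.112  0.006] w10.6 gf10.0 q6 -1.205
```

```bash
cat >> h.py <<'E'
def avg(n=4):
    a=[]
    for _ in range(n):
        s=status.sense(); a.append(np.r_[s["wrist_force"],s["wrist_torque"],s["grip_width"],s["qpos"][5]]); r.sleep(.025)
    return np.mean(a,0)
def turn(d):
    q=list(status.sense()["qpos"])if not hasattr(turn,"q") else turn.q; q=list(q); q[5]+=d; r.move_j(q); turn.q=q
    a=avg(); print("q6 %.3f(%.3f) F %s Mz %.3f w %.1f t%.1f"%(a[7],q[5],np.round(a[:3],1),a[5],a[6],status.sense()["time"])); return a
E
python3 - <<'E'
from h import *
go([618.8,88.4,307.4],feed=10); print(np.round(avg(),2))
r.command_gripper(2,50); r.sleep(.1); print(np.round(avg(),2))
for d in(.15,.15,.3): turn(d)
E
```

```text
[ 0.04  0.36  0.08  0.11 -0.17  0.   10.7  -1.2 ]
[-0.28 -0.41  0.32  0.03 -0.15 -0.01  8.63 -1.2 ]
q6 -1.059(-1.055) F [ 0.4 -0.6 -0.2] Mz 0.117 w 8.6 t32.3
q6 -0.910(-0.905) F [-0.5 -2.5  0.1] Mz 0.170 w 8.6 t32.6
q6 -0.610(-0.605) F [-1.1 -4.2 -0.1] Mz 0.221 w 8.5 t33.1
```

```bash
cat >> h.py <<'E'
def recentre(a,k=.15):
    p=status.sense()["tcp_pos"]; go([p[0]+k*a[0],p[1]+k*a[1],307.4],feed=10)
    if hasattr(turn,"q"): q5=turn.q[5]; turn.q=list(status.sense()["qpos"]); turn.q[5]=q5
E
python3 - <<'E'
from h import *
recentre(avg())
for d in(.25,.2,.2,.15): a=turn(d)
if np.hypot(*a[:2])>3: recentre(a); a=turn(.1)
E
```

```text
q6 -0.361(-0.356) F [-1.6 -3.  -0.5] Mz 0.171 w 8.7 t33.9
q6 -0.162(-0.156) F [-2.4 -2.4  0.2] Mz 0.218 w 8.7 t34.4
q6 0.038(0.044) F [-2.9 -3.7  0.7] Mz 0.226 w 8.7 t34.8
q6 0.190(0.194) F [-4.  -3.8  1.3] Mz 0.207 w 8.5 t35.1
q6 0.290(0.294) F [-1.2 -0.9  0.3] Mz 0.189 w 8.6 t35.7
```

Run:
```python
from h import *
for i in range(7):
    a=turn(.1)
    if a[5]>.3: break
    if np.hypot(*a[:2])>4: recentre(a)
```

```text
q6 0.387(0.391) F [-2.4 -0.5  0.5] Mz 0.202 w 8.6 t36.1
q6 0.486(0.491) F [-2.6 -0.4  0.5] Mz 0.185 w 8.6 t36.4
q6 0.586(0.591) F [-3. -0.  1.] Mz 0.247 w 8.5 t36.8
q6 0.686(0.691) F [-4.3  1.   0.7] Mz 0.218 w 8.6 t37.1
q6 0.787(0.791) F [-2.1  0.8 -0.7] Mz 0.229 w 8.6 t37.7
q6 0.887(0.891) F [-2.3  1.4 -1.9] Mz 0.249 w 8.8 t38.1
q6 0.986(0.991) F [-2.7  1.9 -3. ] Mz 0.288 w 8.6 t38.4
```

Run:
```python
from h import *
for i in range(5):
    a=turn(.05)
    if a[5]>.38: break
```

```text
q6 1.034(1.037) F [-2.1  2.1 -2.9] Mz 0.371 w 8.7 t38.8
q6 1.085(1.087) F [-2.1  2.2 -2.7] Mz 0.370 w 8.7 t39.1
q6 1.135(1.137) F [-2.9  3.1 -3.6] Mz 0.406 w 8.9 t39.5
```

Run:
```python
from h import *
print(np.round(avg(12),3))
a=turn(.04); print(np.round(avg(8),3))
```

```text
[-2.469  3.498 -3.752  0.685  0.495  0.47   8.733  1.136]
q6 1.175(1.176) F [-3.   3.9 -3.2] Mz 0.456 w 8.9 t40.1
[-2.689  3.877 -3.437  0.733  0.534  0.482  8.863  1.176]
```

The key torque settles at about 0.47 N m, so it's well snug. Releasing, backing off and checking.

Run:
```python
from h import *
r.command_gripper(26,10); st("open"); p=status.sense()["tcp_pos"]; go([p[0],p[1],400],feed=120)
q=list(status.sense()["qpos"]); q[0]-=.9; r.move_j(q); st("away")
for n_ in("top","scene"): cv2.imwrite(f"pics/e_{n_}.png",imaging.get_image(n_))
t=cv2.imread("pics/e_top.png");s=cv2.imread("pics/e_scene.png")
for k,bt,bs in(("blue",(240,160,275,200),(255,165,295,195)),("copper",(255,160,290,200),(270,165,320,205))):
    ct,_=cen(mask(t,k,bt));cs,_=cen(mask(s,k,bs)); print(k,ct,cs,*tri(ct,cs))
a=t[150:210,240:300];b=s[160:240,250:330];cv2.imwrite("pics/e.png",np.hstack([cv2.resize(a,(400,400),interpolation=2),cv2.resize(b,(400,400),interpolation=2)]))
```

```text
open t40.9 tcp [617.51  87.71 307.37] F [-0.24 -0.06  0.28] M [-0.013 -0.05   0.027] w26.0 gf0.0 q6 1.176
away t43.8 tcp [ 453.06 -428.42  399.3 ] F [-0.35 -0.61  0.85] M [0.032 0.007 0.005] w25.7 gf0.0 q6 1.176
blue [254.5 182.2] [274.25 178.75] [615.87925758  88.358198   144.79202497] 0.16014773607382204
copper [269.96774194 180.83870968] [289.265625 187.109375] [622.62412629  50.56926088 129.25414013] 1.3220986693425385
```

View pics/e.png

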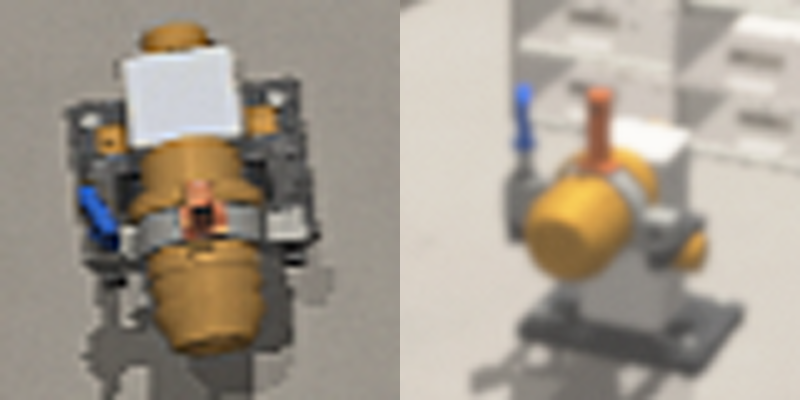

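The clamp hangs upright and hasn't shifted (lug at (203,213) in the top view, (599,130) in the scene view). The key has turned as expected, tilted the other way at (100,215), and nothing else has moved. Handing in.

```bash
python3 -c "
from cell import r
print(r.finish_job())"
```

```text
the job is handed in; nothing more can be done
None
```

I handed the job in at about 44 s of the 72 s allowed: the clamp is home against the shoulder and hangs upright behind the lips. Its key was turned about 2.4 rad clockwise to roughly 0.47 N m, and the arm is clear; the regrip before tightening briefly loaded the clamp to about 19 N.

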